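Draw a copper bus bar from its gated socket and hold it up tilted for inspection

ROBOT

A 7-joint arm with a two-finger parallel gripper is mounted at the origin on the work surface. World frame = base frame: x ahead of the robot, y to its left, z up, the work surface at z = 0. Lengths are in m, angles in rad, forces in N, time in s.
With the tool pointing down it reaches from about 0.375 to 0.925 m from the base axis. Payload 3.1 kg.
Tool frame: the origin (TCP) lies between the finger pads; the fingertips stand 19 mm ahead of it and the grasp point (between the pads) is the TCP; z points along the fingers, y is the line along which they close (so a half turn about z gives the same grasp; the last joint's range is limited). The gripper opens to 85 mm and grips with 20 to 120 N. Pads are 22 mm wide; open, the fingers measure 114 mm over their backs; the gripper's body (76 mm by 85 mm) begins 54 mm behind the grasp point. The pads swing forward as they close: fully open they stand 13 mm farther back than shut.
Start: joints at [1.06, 0.383, 0.044, 1.598, -0.018, 1.161, -0.05], TCP at [0.261, -0.595, 0.25] pointing down, gripper open.
Joint ranges: [-2.61, 2.61], [-0.41, 2.15], [-1.48, 1.57], [0, 2.5], [-1.57, 4.71], [0.05, 1.97], [-2.85, 2.85]. Speed limits (rad/s): [2.79, 2.79, 3.14, 3.14, 3.14, 3.14, 3.14].

INTERFACE

Orientations are given as a unit quaternion [x, y, z, w].
In Python, from bench import move_ptp, movel, move_j, move_gripper, pause, inverse_kinematics, read_camera, camera_params, MotionError, sign_off, look_for, tip_of, read_time_s, read_qpos, read_joint_vel, read_effort, read_eef_pos, read_tcp_rot, read_ft_force, read_ft_torque, read_finger_gap, read_grasp_force gives the robot as it stands. Calls block until the motion is done:
- move_ptp(position, orientation): joint-space move of the TCP to a pose.
- movel(position, orientation=None, speed=0.15): straight line of the TCP; orientation=None keeps the orientation; speed is the mean speed in m/s.
- move_j(angles): joint-space move.
- move_gripper(opening, effort=None): finger opening in m; effort is the grip in N (None keeps the last); returns when the fingers have stopped.
- pause(seconds).
- inverse_kinematics(position, orientation): joint angles nearest the present ones, or None.
- read_camera(name): name is "scene" or "side" or "wrist"; returns the picture (420x560x3 uint8, red, green, blue); there is no depth.
- camera_params(name): a dict with "K" (3x3 intrinsics, pixels), "camera_from_world" (4x4, takes a point from world to camera coordinates). Camera axes: x right, y down, z forward; pixel columns grow to the right and rows downward; lengths in m; the calibration is good to about 2 mm. A picture is of the moment at which its call begins: read the wrist's pose just before it. camera_params takes no time and is no camera call; for the wrist camera it gives the pose at the moment of the call.
A pose or a line that the arm cannot do raises MotionError and nothing moves.
- sign_off(): hands the job in; it is judged then, once.
Trained networks look in the newest picture that a camera, given by its name, has taken for a name from the list of things; names that differ only in an ending like _2 or _b are one class to them, and where a whole thing is asked for, a point or a joint stands for the part that bears it (a point fixed in the world has none). Each returns a list of dicts, best first, with "confidence" (0 to 1); they miss things now and then, are a little off and sometimes report something else, mostly with a low value. They report only what shows in the picture. A call takes as long as a camera call. They do not tell look-alikes from the thing itself.
- look_for(camera, name): "at" ([column, row] in pixels, amid what is visible of it).
- tip_of(camera, name): "at" ([column, row] in pixels: a listed point, or the origin of a listed thing).
Readings, each from a call of its own:
- read_time_s(): time.
- read_qpos(): joint angles.
- read_joint_vel(): joint speeds.
- read_effort(): joint torques, N m.
- read_eef_pos(): TCP position.
- read_tcp_rot(): TCP orientation.
- read_ft_force(): force on the tool from outside, world axes, zero at the start.
- read_ft_torque(): the same for the moment, N m.
- read_finger_gap(): finger opening in m.
- read_grasp_force(): force on a finger pad.
Only numpy, scipy, OpenCV 4.12 (cv2) and the standard library are available. Lean on these libraries where they do the work, as an engineer would, in place of code of your own. Each camera call takes 0.05 s, during which the arm holds its last target. There are 200 camera calls.

TASK

Swing the small steel gate of the component tray wide open (about a right angle) while the copper bar is still plugged in, then draw the bar straight out of its white nylon socket through the open gateway. Lift it over the middle of the white light pad and tip it so that its tinned (silver) end points up at about 45 degrees, at least 10 cm clear of the pad, leaving the gate open and everything else where it is. Finish while still holding the bar there, motionless in the gripper: do not put it down or let go.

Things in the scene. Friction and masses are not known exactly. Their poses are not given: they have to be found in the camera images.
- tray: Blue steel tray fixed to the bench, 240 (x) x 280 (y) mm, walls to z = 40 mm. Origin: centre of its underside; x points away from the gate side, z up. The front wall (x = -118) has a gateway 112 mm wide in its middle, closed by the gate. A white nylon socket block (50 long, 56 wide, top at z = 61 mm) is fixed on its floor from x = -4 to +46, centred on y = 0.
- socket_mouth (a point): Mouth of the socket slot, at tray x = -4, y = 0, z = 35 mm, with the tray's axes. The slot is level, 10 mm wide (y) x 21.5 high, 40 deep towards +x, closed above: the bar leaves it only towards -x. A nylon rest, 6 mm wide, top at z = 25 mm, 84 mm in front of the mouth, carries the bar's free end from below.
- gate (a joint): Gate hinge, rad: 0 shut, 1.57 square to the front, stop at 1.9. Opens outwards (tray -x, towards the robot) about a vertical axis and stays where left; friction under 1 N at the post. Panel 100 mm wide, top at z = 44 mm, a post on its free edge: at angle q the post is at hinge + 100 mm * (-sin q, -cos q) in tray x, y. Starts shut or a little ajar (up to 0.35).
- gate_post (a point): Top of the dark round post (12 mm diameter, vertical, top at z = 95 mm) on the gate's free edge; the part from z = 46 to 95 mm stands free above the panel and can be pinched from above.
- gate_hinge (a point): Point on the gate's vertical hinge axis (tray x = -118, y = +55 mm), z = 45 mm.
- bar: Flat copper bus bar, 130 long (x) x 8 thick (y) x 20 high (z) mm, about 0.18 kg, origin at its centre. At first it lies level on edge along tray x, underside at z = 25 mm, its +x end (last 25 mm tinned silver) 30 mm deep in the socket; 100 mm stand free in front, ending 14 mm behind the shut gate. Grip the free part from above, across the 8 mm.
- bar_tinned_end (a point): Centre of the bar's silver end face (bar x = +65 mm): the end plugged into the socket at the start, to point upwards in the end.
- bar_plain_end (a point): Centre of the bar's copper end face (bar x = -65 mm).
- light_pad: Square light pad lying on the bench, fixed, 150 x 150 x 8 mm, white with a grey rim. Origin: centre of its underside. To the left or right of the tray; a black parts bin takes the other side.
- parts_bin: Black four-way bin of resistors, 140 x 140 x 30 mm, fixed on the bench. Bystander.
- neon: Clear glass neon indicator on a black foot, 22 mm diameter, 41 mm high, standing loose on the tray floor left (tray +y) of the bar. Bystander, origin at its foot.
- trimmer: Green plastic trimmer tool, 117 mm long, 9 mm thick, lying loose on the tray floor right (tray -y) of the bar. Bystander.
- connector: Loose white nylon connector housing, 22 x 36 x 14 mm, on the tray floor behind the socket. Bystander.
- screwdriver: Screwdriver lying on the bench. Bystander.
- tape: Blue ring of tape, 70 mm diameter, 18 mm high, on the bench. Bystander.
- heatsink: Finned aluminium heatsink, 50 x 50 x 28 mm, on the bench. Bystander.
Things that resemble listed ones, but are neither listed nor needed, are in the scene too. Several things look just like the light_pad: the one meant starts farthest to the robot's left. Of the things that look like the bar, the smaller one is meant.

How it is judged:
On the way, in this order (a step that is already met when the one before it is completed fails the run):
1. the gate is swung open past 1.2 rad with the bar still plugged in (value of joint gate above 1.2 rad and x of bar_tinned_end in the frame of socket_mouth above 0.02 m), for 0.2 s.
2. the bar's tinned end has left the socket towards the gate, held by the fingers (x of bar_tinned_end in the frame of socket_mouth below -0.003 m and contact force between bar and the fingers above 1 N), for 0.1 s.
At the end, for the whole second after the job is handed in: Held still in the fingers (over 1 N), clear of the tray: bar centre within 50 mm of the pad centre seen from above, lower (plain) end over 90 mm above the bench, tinned end up with the bar 30 to 60 degrees from vertical; gate still open past 1.0 rad (horizontal distance between bar and light_pad below 0.05 m and height (world z) of bar_plain_end above 0.09 m and angle between bar's own x axis and vertical between 0.52 and 1.05 rad and contact force between bar and the fingers above 1 N and contact force between bar and tray below 0.2 N and linear speed of bar below 0.03 m/s and angular speed of bar below 0.2 rad/s and value of joint gate above 1 rad); the arm keeps its last pose, push and grip.
It fails at once if the neon indicator is shifted by more than 3 cm (distance of neon from where it was at the start of the episode above 0.03 m).
It fails at once if another loose part in the tray is shifted by more than 3 cm (distance of any of trimmer, connector from where it was at the start of the episode above 0.03 m).
It fails at once if a loose thing on the bench is shifted by more than 3 cm (distance of any of screwdriver, tape, heatsink from where it was at the start of the episode above 0.03 m).
It fails at once if the bar is dropped (height (world z) of bar below 0.022 m).
It also fails if it takes over 48 s, if anything falls off the work surface, if the arm or the gripper's body presses on something with over 40 N, if the wrist force passes 120 N, or if a joint passes its speed limit or range.

## Working session

There is one attempt and no reset: what is moved stays moved. The work goes in short steps, each a Python script; the robot and the scene stay as the last script left them, time stands still between calls to the robot, and variables do not carry over. Pictures are saved under pics/ and viewed, at most 10 in all, crops included, and the job is handed in when it is done.

```bash
ls; mkdir -p pics
python3 - <<'E'
from bench import *
import cv2, numpy as np
for c in ["scene","side"]:
    im=read_camera(c); cv2.imwrite(f"pics/{c}0.png",im[:,:,::-1])
    p=camera_params(c); print(c,np.round(p["K"],1).tolist(),np.round(p["camera_from_world"],3).tolist())
    for n in ["bar","bar_tinned_end","bar_plain_end","gate_post","gate_hinge","socket_mouth","light_pad","tray","parts_bin","neon"]:
        print(n,[(np.round(d["at"]).tolist(),round(d["confidence"],2)) for d in tip_of(c,n)][:5])
print(read_time_s())
E
```

```text
pics
scene [[400.6, 0.0, 283.6], [0.0, 400.6, 209.2], [0.0, 0.0, 1.0]] [[0.766, 0.642, -0.002, -0.455], [0.491, -0.588, -0.643, -0.205], [-0.414, 0.492, -0.766, 1.406], [0.0, 0.0, 0.0, 1.0]]
bar [([264.0, 316.0], 0.59), ([316.0, 231.0], 0.45)]
bar_tinned_end [([224.0, 329.0], 0.93), ([332.0, 244.0], 0.62)]
bar_plain_end [([292.0, 299.0], 0.89), ([331.0, 244.0], 0.74), ([297.0, 219.0], 0.58)]
gate_post [([280.0, 208.0], 0.8), ([341.0, 266.0], 0.71)]
gate_hinge [([307.0, 202.0], 0.68)]
socket_mouth [([322.0, 238.0], 0.75)]
light_pad [([311.0, 160.0], 0.82), ([240.0, 180.0], 0.66)]
tray [([326.0, 247.0], 0.87)]
parts_bin [([162.0, 287.0], 0.9)]
neon [([368.0, 242.0], 0.55), ([304.0, 204.0], 0.29)]
side [[381.5, 0.0, 280.5], [0.0, 381.5, 210.3], [0.0, 0.0, 1.0]] [[-0.987, -0.157, -0.016, 0.561], [-0.086, 0.619, -0.78, 0.104], [0.133, -0.769, -0.625, 0.963], [0.0, 0.0, 0.0, 1.0]]
bar [([246.0, 177.0], 0.72), ([213.0, 409.0], 0.58), ([245.0, 230.0], 0.56)]
bar_tinned_end [([267.0, 162.0], 0.7), ([270.0, 147.0], 0.69), ([217.0, 230.0], 0.58)]
bar_plain_end [([231.0, 191.0], 0.69), ([268.0, 236.0], 0.57), ([333.0, 170.0], 0.34), ([272.0, 149.0], 0.29)]
gate_post [([280.0, 204.0], 0.82)]
gate_hinge [([266.0, 248.0], 0.87)]
socket_mouth [([178.0, 329.0], 0.71), ([264.0, 251.0], 0.64), ([230.0, 225.0], 0.6)]
light_pad [([312.0, 341.0], 0.92), ([373.0, 262.0], 0.81)]
tray [([226.0, 238.0], 0.63), ([266.0, 234.0], 0.59), ([186.0, 260.0], 0.23)]
parts_bin [([335.0, 168.0], 0.95), ([230.0, 239.0], 0.44)]
neon [([183.0, 260.0], 0.67), ([244.0, 230.0], 0.44)]
1.1
```

View pics/scene0.png

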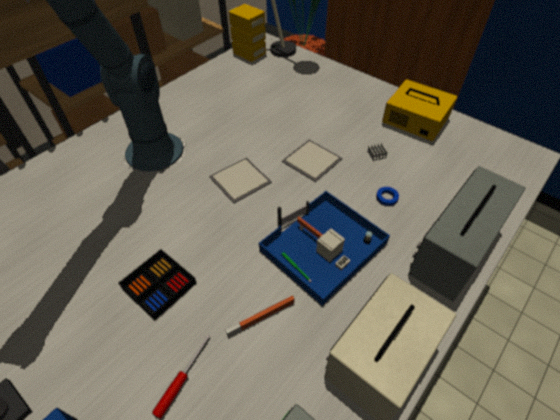

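View pics/side0.png

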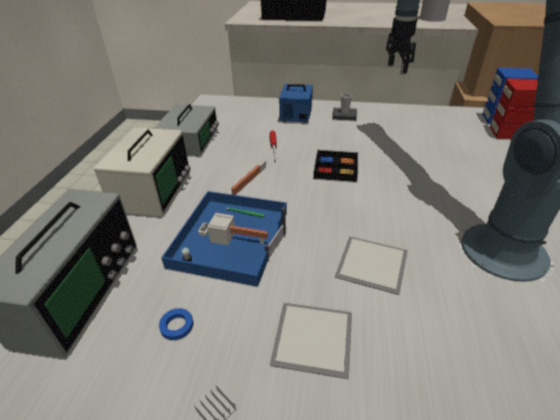

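The scene picture shows these things:
- **Bar candidates:** the bar plugged into the tray socket at scene (311,229), and a larger loose orange/silver bar on the bench at (262,315). The bar is the smaller, plugged one.
- **Pad candidates:** (311,160) and (240,180). World +y runs up-right in this view, so the leftmost is (311,160); in the side view it is (312,340).
- **Gate:** the post is at (280,217) and the hinge at (308,208).

I'll localise these and check them up close with the wrist camera.

```bash
cat > h.py <<'E'
from bench import *
import cv2, numpy as np
from scipy.spatial.transform import Rotation as R
def ray(c,px,z,p=None):
    p=p or camera_params(c); T=np.array(p["camera_from_world"]); Ri=T[:3,:3].T; o=-Ri@T[:3,3]
    d=Ri@np.linalg.inv(p["K"])@np.array([px[0],px[1],1.]); return o+d*(z-o[2])/d[2]
def proj(P,p):
    T=np.array(p["camera_from_world"]); q=np.array(p["K"])@(T[:3,:3]@np.array(P)+T[:3,3]); return q[:2]/q[2]
def down(yaw): # tool z down, tool y axis along world direction yaw
    y=np.array([np.cos(yaw),np.sin(yaw),0]); z=np.array([0,0,-1.]); return R.from_matrix(np.c_[np.cross(y,z),y,z])
def snap(c,f):
    p=camera_params(c); im=read_camera(c); cv2.imwrite(f"pics/{f}.png",im[:,:,::-1]); return p
E
python3 - <<'E'
from h import *
for c,n,px,z in [("scene","padL",(311,160),.008),("side","padL",(312,340),.008),("scene","padR",(240,180),.008),("side","padR",(373,262),.008),
 ("scene","post",(280,208),.095),("side","post",(280,204),.095),("scene","hinge",(307,202),.045),("side","hinge",(266,248),.045),
 ("scene","mouth",(322,238),.035),("side","mouth",(230,225),.035),("scene","barplain",(297,219),.035),("side","barplain",(268,236),.035),("scene","tray",(326,247),.0),("side","tray",(226,238),0),("scene","big",(264,316),0.01),("scene","neon",(368,242),0),("side","neon",(183,260),0),("side","heatsink",(215,405),.01),("scene","tape",(387,196),.01)]:
    print(c,n,np.round(ray(c,px,z)[:2],3))
print(np.round(down(0).as_quat(),2),read_tcp_rot(), read_eef_pos())
p=camera_params("wrist");print(p["K"].round(0).tolist() if hasattr(p["K"],"round") else p["K"]); T=np.array(p["camera_from_world"]);print("cam pos",-T[:3,:3].T@T[:3,3], T[2,:3], T[0,:3])
E
```

```text
scene padL [0.457 0.309]
side padL [0.452 0.327]
scene padR [0.337 0.086]
side padR [0.325 0.092]
scene post [0.562 0.023]
side post [0.568 0.005]
scene hinge [0.581 0.124]
side hinge [0.585 0.118]
scene mouth [0.69  0.053]
side mouth [0.697 0.036]
scene barplain [0.594 0.061]
side barplain [0.59  0.064]
scene tray [0.704 0.057]
side tray [0.708 0.05 ]
scene big [ 0.712 -0.217]
scene neon [0.787 0.148]
side neon [0.794 0.144]
side heatsink [0.608 0.48 ]
scene tape [0.74 0.33]
[0.71 0.71 0.   0.  ] [9.78769165e-01 2.04965659e-01 8.28215749e-06 2.79379777e-05] [ 0.26079549 -0.59541013  0.25029898]
[[316.0, 0.0, 285.0], [0.0, 316.0, 209.0], [0.0, 0.0, 1.0]]
cam pos [ 0.33077297 -0.56460147  0.37387157] [-0.2716036  -0.12034134 -0.95485572] [ 0.40120159 -0.91598883  0.00132327]
```

Run:
```python
from h import *
yaw=np.radians(-90-8)
print("q",inverse_kinematics([0.57,0.06,0.33],down(yaw).as_quat()))
move_ptp([0.57,0.06,0.33],down(yaw).as_quat())
p=snap("wrist","w1"); print(read_time_s(),read_qpos())
np.savez("w1.npz",K=p["K"],T=p["camera_from_world"])
for n,z in [("bar",.035),("bar_tinned_end",.035),("bar_plain_end",.035),("gate_post",.095),("gate_hinge",.045),("socket_mouth",.035),("tray",0),("neon",0),("trimmer",.005)]:
    print(n,[(np.round(d["at"]).tolist(),round(d["confidence"],2),np.round(ray("wrist",d["at"],z,p)[:2],3)) for d in tip_of("wrist",n)][:3])
```

```text
q [ 0.31545533  0.22529442 -0.56969087  1.66741607  0.12589329  1.28568267
 -1.98867846]
3.7333 [ 0.31641538  0.22557786 -0.56821979  1.66742581  0.1261372   1.28566572
 -1.98854119]
bar [([495.0, 28.0], 0.88, array([ 0.703, -0.211])), ([276.0, 99.0], 0.56, array([0.661, 0.056]))]
bar_tinned_end []
bar_plain_end [([424.0, 7.0], 0.82, array([ 0.737, -0.128])), ([283.0, 151.0], 0.6, array([0.597, 0.057]))]
gate_post []
gate_hinge []
socket_mouth [([275.0, 70.0], 0.93, array([0.695, 0.052]))]
tray [([356.0, 73.0], 0.68, array([ 0.68 , -0.053])), ([276.0, 72.0], 0.67, array([0.696, 0.052]))]
neon [([190.0, 14.0], 0.56, array([0.778, 0.149])), ([279.0, 73.0], 0.28, array([0.695, 0.049]))]
trimmer [([353.0, 72.0], 0.74, array([ 0.681, -0.048]))]
```

View pics/w1.png

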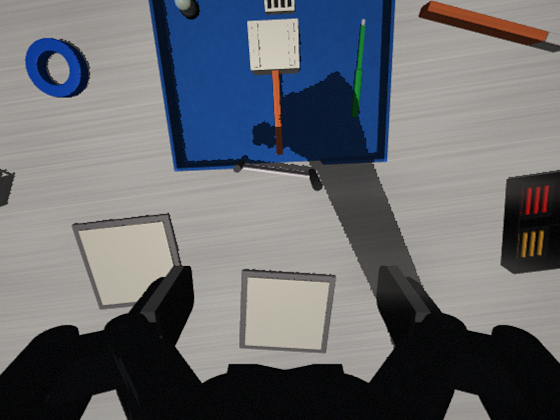

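The wrist picture shows the plugged copper bar from (276,71) to (279,153), clearly smaller than the loose one at (490,27). The gate is slightly ajar, with its post near (316,177) and hinge near (239,166). The left pad is at (130,260). I'll zoom in to get exact pixels.

Run:
```python
from h import *
d=np.load("w1.npz");p=dict(K=d["K"],camera_from_world=d["T"])
im=cv2.imread("pics/w1.png")[55:205,220:400]; cv2.imwrite("pics/w1c.png",cv2.resize(im,None,fx=4,fy=4,interpolation=cv2.INTER_CUBIC))
T=p["camera_from_world"];c=-T[:3,:3].T@T[:3,3];print("cam",c,"nadir",proj([c[0],c[1],0],p))
for n,px,z in [("mouth top edge",(276,71),.045),("plain top",(279.5,153),.045),("FL tray corner out",(175,170),.0),("FR out",(388,161),0)]: print(n,ray("",px,z,p)[:2].round(4))
```

```text
cam [0.64584882 0.04816817 0.45332646] nadir [284.35041525 111.01971796]
mouth top edge [0.6923 0.0516]
plain top [0.5959 0.0616]
FL tray corner out [0.5876 0.2162]
FR out [ 0.557  -0.0893]
```

View pics/w1c.png

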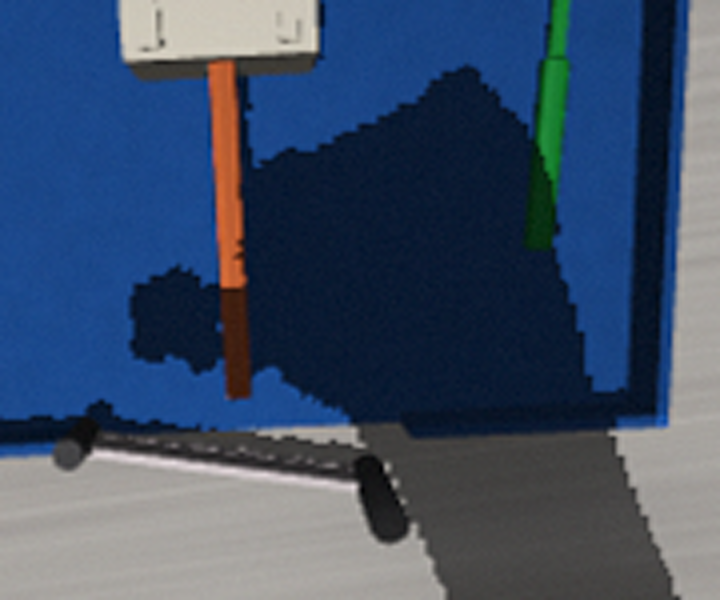

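```bash
cat >> h.py <<'E'
YAW=np.radians(-5.8); c_,s_=np.cos(YAW),np.sin(YAW)
MOUTH=np.array([.694,.0515])
def tray(x,y): return MOUTH+np.array([x*c_-y*s_,x*s_+y*c_]) # offsets from mouth, tray axes
HINGE=tray(-.114,.055)
def post(q): return tray(-.114-.1*np.sin(q),.055-.1*np.cos(q))
PAD=np.array([.455,.318])
DOWN=down(YAW-np.pi/2)
def at(xy,z): return [float(xy[0]),float(xy[1]),z]
E
python3 - <<'E'
from h import *
d=np.load("w1.npz");p=dict(K=d["K"],camera_from_world=d["T"])
P=ray("",(317.5,185.5),.095,p)[:2]; v=P-HINGE; l=np.array([v@[c_,s_],v@[-s_,c_]])
print("post",P,"r",np.hypot(*l),"q",np.arctan2(-l[0],-l[1]),"hingepix",proj([*HINGE,.045],p),proj(at(post(.1),.095),p))
# pad corners from wrist picture, top z=.008
cs=[ray("",x,.008,p)[:2] for x in [(73,224),(168,214),(100,307),(187,292)]]; print("pad",np.round(cs,3).tolist(), (cs[1]+cs[2])/2)
for yaw in np.radians([-6,15,35,60]):
  for f in (0,np.pi):
    rot=R.from_rotvec(-np.pi/4*np.array([-np.sin(yaw),np.cos(yaw),0]))*down(yaw-np.pi/2+f)
    print(np.degrees(yaw),f,inverse_kinematics([*PAD,.2],rot.as_quat()),(rot.apply([0,0,1])).round(2))
for n,xy,z in [("post",post(.1),.078),("post end",post(1.6),.078),("bar",tray(-.035,0),.04),("pull",tray(-.105,0),.04),("lift",tray(-.105,0),.25)]:
    print(n,xy,inverse_kinematics(at(xy,z),DOWN.as_quat()))
E
```

```text
post [0.55872239 0.02179964] r 0.09978051420951023 q 0.17714868042424434 hingepix [237.8224888  166.63560925] [318.54573682 179.01950332]
pad [[0.531, 0.384], [0.526, 0.239], [0.386, 0.389], [0.393, 0.242]] [0.45614263 0.31423906]
-6.000000000000001 0 [ 0.07195778  0.40382753 -1.23403051  2.20738897  1.42431158  1.1036017
  2.58676409] [ 0.7  -0.07 -0.71]
-6.000000000000001 3.141592653589793 [ 0.07195778  0.40382753 -1.23403051  2.20738897  1.42431158  1.1036017
 -0.55482856] [ 0.7  -0.07 -0.71]
14.999999999999998 0 [-0.54126315  0.05665545 -0.39087593  2.35343386  1.445569    0.47542413
  2.78673741] [ 0.68  0.18 -0.71]
14.999999999999998 3.141592653589793 [-0.54126315  0.05665545 -0.39087593  2.35343386  1.445569    0.47542413
 -0.35485524] [ 0.68  0.18 -0.71]
35.0 0 [-0.55583308  0.00429485 -0.17302025  2.40476657  2.10158937  0.09727518
  2.5256284 ] [ 0.58  0.41 -0.71]
35.0 3.141592653589793 [-1.40992749 -0.04123551  0.68601837  2.43863396  2.02993943  0.11009633
 -0.52346486] [ 0.58  0.41 -0.71]
59.99999999999999 0 [-0.26755166  0.06851478 -0.20865738  2.33663064 -1.46571591  0.38380111
  0.32333033] [ 0.35  0.61 -0.71]
59.99999999999999 3.141592653589793 [-8.81854469e-04  8.53333621e-02 -4.79043938e-01  2.32531934e+00
 -1.43829476e+00  3.63862572e-01 -2.83168712e+00] [ 0.35  0.61 -0.71]
post [0.56615432 0.01975669] [ 0.29270186  0.49234586 -0.48034683  1.90378151  0.30417896  0.81726536
 -2.02134842]
post end [0.48699113 0.13074518] [ 0.15694799  0.41041287 -0.57102933  2.04745923  0.31548608  0.7684589
 -2.27791943]
bar [0.65917918 0.05503697] [ 0.20361027  0.69444084 -0.46565828  1.67284825  0.38645358  0.86699016
 -2.09439535]
pull [0.58953753 0.06211091] [ 0.20404293  0.592515   -0.46723431  1.84986387  0.36406855  0.78440586
 -2.12777573]
lift [0.58953753 0.06211091] [ 0.29105011  0.33032839 -0.5614295   1.71676482  0.19040646  1.14918532
 -1.99637829]
```

```bash
cat >> h.py <<'E'
PAD=np.array([.457,.314]); DOWN=down(YAW+np.pi/2); Q=DOWN.as_quat()
E
python3 - <<'E'
from h import *
q0=.177
move_ptp(at(post(q0),.18),Q); move_gripper(.045,25)
movel(at(post(q0),.078),speed=.12); print(read_ft_force(),read_time_s())
move_gripper(0.0,25); print("gap",read_finger_gap(),read_grasp_force(),read_ft_force())
for q in np.linspace(q0,1.6,7)[1:]:
    movel(at(post(q),.078),speed=.12); print(round(q,2),np.round(read_ft_force(),1),round(read_finger_gap(),4))
print(read_time_s())
move_gripper(.045); movel(at(post(1.6),.2),speed=.2)
p=snap("scene","s2");print(read_time_s())
for n in ["gate_post","gate_hinge","bar_plain_end"]: print([(d["at"],d["confidence"]) for d in tip_of("scene",n)], proj(at(post(1.6),.095),p))
im=cv2.imread("pics/s2.png")[140:290,220:400]; cv2.imwrite("pics/s2c.png",cv2.resize(im,None,fx=4,fy=4))
E
```

```text
[0.30431275 0.62171776 0.18588782] 8.0667
gap 0.011486665524412342 25.57992786169052 [0.11031488 0.41987599 2.89574152]
0.41 [-0.2  0.4  5.6] 0.0114
0.65 [-2.7 -1.5  9.2] 0.0112
0.89 [-5.6 -3.8 13.8] 0.0114
1.13 [-7.  -4.  13.7] 0.0112
1.36 [-7.  -0.6  9.8] 0.0114
1.6 [-5.8  0.3  8.5] 0.0111
10.5583
11.7917
[([283.2, 175.7], 0.8), ([321.8, 236.4], 0.64)] [284.16802266 174.51999146]
[([306.3, 207.4], 0.8)] [284.16802266 174.51999146]
[([293.7, 298.3], 0.74), ([294.6, 219.2], 0.49)] [284.16802266 174.51999146]
```

View pics/s2c.png

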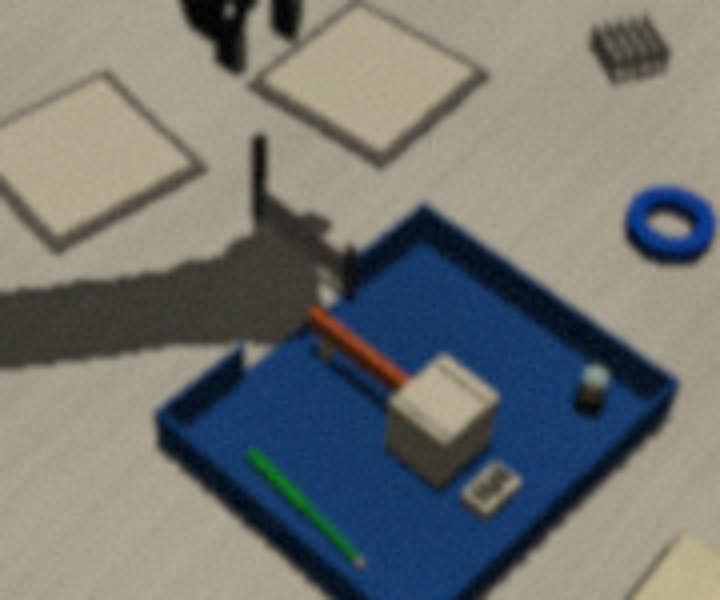

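The crop shows the gate square to the tray, with its post top at scene (284,175) against a predicted (284,174.5), and the bar still plugged in. Next I'll grip the bar.

Run:
```python
from h import *
g=tray(-.037,0)
move_ptp(at(g,.16),Q); move_gripper(.035)
p=snap("wrist","w3")
print([(d["at"],d["confidence"],ray("",d["at"],.035,p)[:2]) for d in tip_of("wrist","bar_plain_end")],tray(-.1,0))
im=cv2.imread("pics/w3.png")
movel(at(g,.04),speed=.12); f=read_ft_force(); print(f,read_time_s())
move_gripper(0.0,40); print("gap",read_finger_gap(),read_grasp_force(),read_ft_force()-np.array(f),read_time_s())
snap("side","d3"); im=cv2.imread("pics/d3.png")[160:290,150:330]; cv2.imwrite("pics/d3c.png",cv2.resize(im,None,fx=4,fy=4))
```

```text
[([98.0, 299.0], 0.67, array([ 0.72734721, -0.12097778])), ([284.8, 129.3], 0.66, array([0.59496683, 0.06277579]))] [0.59451193 0.06160563]
[ 0.06955343 -0.10766289  0.62525336] 14.2333
gap 0.007560775676997934 41.24305307865143 [-0.77366523 -0.09697725  1.94279773] 14.5833
```

View pics/d3c.png

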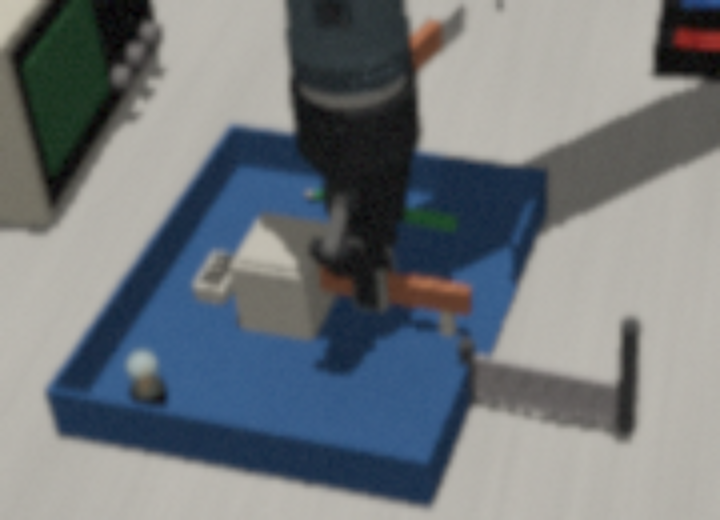

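View pics/w3.png

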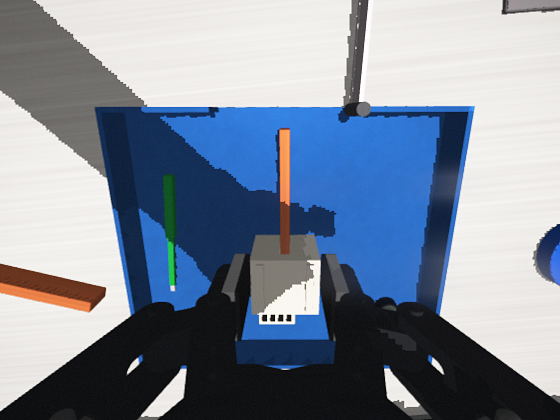

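The bar is gripped squarely: the gap of 7.6 mm matches its thickness, the plain end is where I predicted, and the gate is clear. Pulling now.

Run:
```python
from h import *
for d in (-.057,-.117):
    movel(at(tray(d,0),.04),speed=.06); print(read_finger_gap(),read_grasp_force(),np.round(read_ft_force(),1))
movel(at(tray(-.117,0),.24),speed=.15); move_gripper(0,70)
print(read_finger_gap(),read_grasp_force(),np.round(read_ft_force(),1),read_time_s())
yaw=YAW; rot=R.from_rotvec(-np.pi/4*np.array([-np.sin(yaw),np.cos(yaw),0]))*DOWN
q=rot.as_quat(); TZ=rot.apply([0,0,1]); 
tgt=np.array([*PAD,.205])-.005*TZ
print(inverse_kinematics(tgt,q),read_qpos())
```

```text
0.007280938855860281 41.727309823036194 [1.7 0.3 6.5]
0.007140528486416991 41.75664246082306 [ 2.5 -0.3  6.4]
0.0063976956003103345 72.78438806533813 [ 0.5 -0.9 -1.3] 17.9667
[ 0.17772985  0.4661481  -1.366484    2.20992692  1.45527774  1.17606882
 -0.5373776 ] [ 0.77371891  0.5916767  -1.26278409  1.73682573  0.59102927  1.26291965
  0.83734042]
```

Run:
```python
from h import *
rot=R.from_rotvec(-np.pi/4*np.array([-np.sin(YAW),np.cos(YAW),0]))*DOWN
tgt=np.array([*PAD,.205])-.005*rot.apply([0,0,1])
try: movel(at(PAD,.25),speed=.15)
except MotionError as e: print(e); move_ptp(at(PAD,.25),Q)
try: movel(tgt,rot.as_quat(),speed=.04)
except MotionError as e: print(e); move_ptp(tgt,rot.as_quat())
pause(.5)
print(read_eef_pos(),tgt,read_finger_gap(),read_grasp_force(),np.abs(read_joint_vel()).max(),read_time_s())
for c in ("scene","side"):
    p=snap(c,c+"5"); print(c,"pred tinned",proj(np.array([*PAD,.205])+.067*np.array([.707*c_,.707*s_,.707]),p),"plain",proj(np.array([*PAD,.205])-.063*np.array([.707*c_,.707*s_,.707]),p),"post",proj(at(post(1.6),.095),p))
    for n in ["bar_tinned_end","bar_plain_end","gate_post"]: print(n,[(d["at"],d["confidence"]) for d in tip_of(c,n)])
a=cv2.imread("pics/scene5.png")[60:270,200:400];b=cv2.imread("pics/side5.png")[190:400,200:400]
cv2.imwrite("pics/f.png",cv2.resize(np.hstack([a,b]),None,fx=2,fy=2))
```

```text
[0.4536103  0.31427601 0.20860277] [0.45348257 0.31435729 0.20853553] 0.006560659122726229 73.0918836593628 0.0022487889668844382 21.7
scene pred tinned [328.34664603 104.8551813 ] plain [304.18138084 116.90126132] post [284.16802266 174.51999146]
bar_tinned_end [([225.5, 333.1], 0.78), ([328.5, 106.4], 0.67)]
bar_plain_end [([305.4, 116.2], 0.43)]
gate_post [([283.0, 174.9], 0.52)]
side pred tinned [287.14647336 243.24863198] plain [337.97146477 289.76368624] post [306.24159823 240.42685955]
bar_tinned_end [([264.6, 165.2], 0.88), ([286.2, 246.5], 0.84), ([233.3, 226.3], 0.37)]
bar_plain_end [([338.8, 288.1], 0.85), ([228.4, 191.9], 0.84), ([211.5, 409.7], 0.32)]
gate_post [([305.6, 237.7], 0.63)]
```

View pics/f.png

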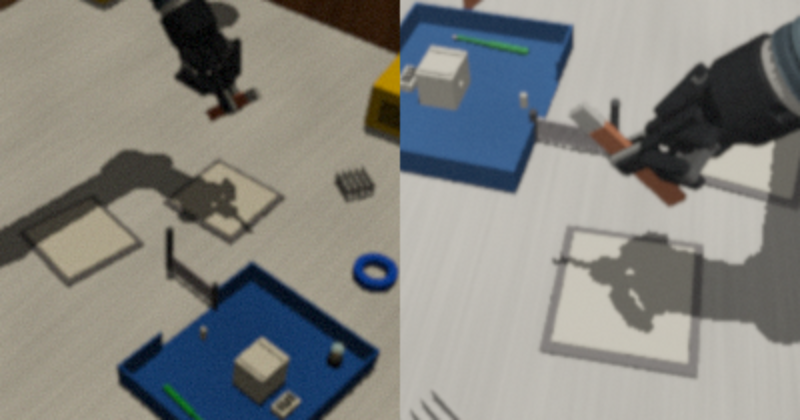

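Both views show the bar tilted over the left pad with its silver end up. Both ends are within about 3 px of where I predicted, and the gate is still open. Handing in.

```bash
python3 -c "
from bench import *
print(sign_off())"
```

```text
the job is handed in; nothing more can be done
None
```

I handed the job in with the gate open at about 1.6 rad and the bar held still over the left light pad, its tinned end up at about 45° and its lower end about 15 cm above the pad; `sign_off()` gave no verdict back.

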